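# Load the second slotted weight on the hanger, slots staggered

## Task

Slide the brass slotted weight off the deck onto the weight hanger so that its slot takes the upright rod and it drops flat onto the blue weight, fully home. Then turn it round the rod by its handle until its slot faces the opposite way to the blue weight's slot, so that neither weight can slide off. Leave both weights lying flat and centred on the rod, and leave the other things on the bench where they are.

Things in the scene. Friction and masses are not known exactly. Their poses are not given: they have to be found in the camera images.
- loading_stand: Fixed grey base (255 x 126 mm, 12 mm thick) with an aluminium deck and a brass weight hanger. Origin on the worktop under the hanger's rod; x runs from deck to rod, z up. Deck top at 35 mm, x -194 to -49 mm, y +-60 mm. Hanger: foot 76 mm across, top at 18 mm; upright rod 10 mm thick, collar and small hook up to 106 mm. Beside and beyond the rod nothing but the weights is higher than 18 mm.
- rod_seat (a point): Point on the rod's axis at the top face of the blue weight (32 mm above the worktop), where the underside of the brass weight comes to lie; 3 mm below the deck. Axes as the stand's.
- lower_weight: Blue slotted disc already on the hanger's foot, 92 mm in diameter, 14 mm thick, 0.6 kg, loose. Origin at the centre of its underside, +x points out through its slot. The slot is 16 mm wide, reaches from 6 mm behind the centre out to the rim, and flares to about 32 mm in the last 14 mm.
- lower_slot (a point): Middle of the blue weight's slot mouth at its rim, 46 mm out from its centre along its +x.
- upper_weight: Brass slotted disc on the deck, 80 mm across, 14 mm thick, about 0.45 kg, slides and turns freely. Origin at the centre of its underside, +x points out through its slot (16 mm wide, from 6 mm behind the centre to the rim, flared to 32 mm in the last 14 mm). On the -x side a flat handle, 18 mm wide, reaches from the rim to a round end 85 mm from the centre, 6 to 14 mm above the underside.
- upper_handle (a point): Middle of the brass weight's handle, 62 mm from the disc's centre along its -x, 10 mm above its underside. A sideways push on the handle turns the weight round the rod but can also drag it 10 to 15 mm outwards along its slot; it can then be pushed back.
- marker: Felt marker with blue cap, 124 mm long, lying on the bench; a bystander. Origin under its middle.
- tape_roll: Roll of masking tape lying flat, 84 mm across, 20 mm high; a bystander. Origin under its centre.
- vial_white: Small vial with white cap, 22 mm across, 50 mm high; a bystander. Origin under its centre.
- vial_blue: Small vial with blue cap, 22 mm across, 50 mm high; a bystander. Origin under its centre.
- petri_dish: Glass dish 86 mm across, 12 mm high; a bystander. Origin under its centre.

How it is judged:
By the outcome, as a careful person would: the job done as asked, in the order asked, and still so for the second after the job is handed in, with the robot touching nothing.
It also fails if it takes over 69 s, if anything falls off the work surface, if the arm or the gripper's body presses on something with over 40 N, if the wrist force passes 120 N, or if a joint passes its speed limit or range.

## Robot

A 6-joint arm with a two-finger parallel gripper is mounted at the origin on a cart in front of the work surface, level with it; the furniture and walls round the work are solid. World frame = base frame: x ahead of the robot, y to its left, z up, the work surface at z = 0. Lengths are in m, angles in degrees, forces in N, time in s.
With the tool pointing down it reaches from about 0.325 to 0.85 m from the base axis. Payload 15.5 kg.
Tool frame: the origin (TCP) lies midway between the tips of the shut fingers; the grasp point (between the pads) lies 19 mm behind it; y points along the fingers, x is the direction in which the jaws open and shut, and the axes are right-handed (so a half turn about y gives the same grasp; the last joint's range is limited). The gripper opens to 91 mm and grips with 3 to 60 N. Pads are 32 mm wide; open, the fingers measure 118 mm over their backs; the gripper's body (76 mm by 178 mm) begins 60 mm behind the grasp point.
Start: joints at [-5.472, 28.281, 77.091, -0, 74.628, -5.472], TCP at [0.625, 0, 0.214] pointing down, gripper open.
Joint ranges: [-166.48, 166.48], [-47.26, 123.95], [12.59, 153.08], [-70.14, 250.14], [6.76, 159.57], [-176.63, 176.63]. Speed limits (degrees/s): [108.29, 108.29, 147.25, 172.46, 172.46, 172.46].

## Interface

Orientations are given as a 3x3 rotation matrix whose columns are the frame's x, y, z axes.
In Python, from bench import ctrl gives the robot as it stands. The module is installed in compiled form; this text tells all that it offers. Calls block until the motion is done:
- ctrl.goto(position, orientation): joint-space move of the TCP to a pose.
- ctrl.move_l(position, vel=0.15, ori=None, contact_N=None): straight line of the TCP; ori=None keeps the orientation; vel is the mean speed in m/s. With contact_N (N) it stops when the force on the tool has changed by that much, and returns True; else False.
- ctrl.movej(angles): joint-space move.
- ctrl.command_gripper(opening): opening from 0.0 (shut) to 1.0 (fully open); the grip force is fixed at half the most; returns when the fingers have stopped.
- ctrl.sleep(seconds).
- ctrl.ik(position, orientation): joint angles nearest the present ones, or None.
- ctrl.read_camera(name): name is "scene" or "side" or "wrist"; returns the picture (384x512x3 uint8, blue, green, red); there is no depth.
- ctrl.camera_params(name): a dict with "fx", "fy", "cx", "cy" (pixels), "D" ([k1, k2, p1, p2, k3] as OpenCV has them; the pictures are not rectified), "pose" (4x4, takes a point from camera to world coordinates); the wrist camera has in their place "T_tool_cam" (4x4, takes a point from camera to tool coordinates, whose origin is the TCP and whose axes are the tool frame's). Camera axes: x right, y up, looking along -z (the intrinsics and any distortion apply to the point x, -y, -z); pixel columns grow to the right and rows downward; lengths in m; the calibration is good to about 2 mm. A picture is of the moment at which its call begins: read the wrist's pose just before it. camera_params takes no time and is no camera call.
A pose or a line that the arm cannot do raises ctrl.MotionError and nothing moves.
- ctrl.sign_off(): hands the job in, once; it reports no verdict.
Readings, each from a call of its own:
- ctrl.current_t(): time.
- ctrl.current_q(): joint angles.
- ctrl.current_dq(): joint speeds.
- ctrl.current_effort(): joint torques, N m.
- ctrl.current_tool_pos(): TCP position.
- ctrl.current_eef_rot(): TCP orientation.
- ctrl.current_contact_force(): force on the tool from outside, world axes, zero at the start.
- ctrl.current_wrist_torque(): the same for the moment, N m.
- ctrl.current_grip_width(): opening from 0.0 (shut) to 1.0 (fully open).
Only numpy, scipy, OpenCV 4.12 (cv2) and the standard library are available. Lean on these libraries where they do the work, as an engineer would, in place of code of your own. Each camera call takes 0.05 s, during which the arm holds its last target. There are 200 camera calls.

## Working session

There is one attempt and no reset: what is moved stays moved. The work goes in short steps, each a Python script; the robot and the scene stay as the last script left them, time stands still between calls to the robot, and variables do not carry over. Pictures are saved under pics/ and viewed, on a budget of 10 in all, crops included, one or two more only if the job needs it, and the job is handed in when it is done.

```bash
mkdir -p pics; python3 - <<'E'
from bench import ctrl
import cv2,numpy as np
ims=[ctrl.read_camera(n) for n in("scene","side","wrist")]
for n,i in zip(("scene","side","wrist"),ims): cv2.imwrite(f"pics/{n}0.png",i)
for n in("scene","side","wrist"):
  p=ctrl.camera_params(n); print(n,{k:np.round(v,4).tolist() for k,v in p.items()})
print(ctrl.current_eef_rot(),ctrl.current_t())
cv2.imwrite("pics/a.png",np.hstack([cv2.resize(ims[0],(400,300)),cv2.resize(ims[1],(400,300))]))
E
```

```text
scene {'fx': 399.9515, 'fy': 399.9515, 'cx': 262.04, 'cy': 192.1456, 'D': [-0.0402, 0.0, 0.0, 0.0, 0.0], 'pose': [[0.8311, 0.4186, -0.366, 0.0685], [-0.5561, 0.6314, -0.5405, -0.6968], [0.0049, 0.6527, 0.7576, 1.0422], [0.0, 0.0, 0.0, 1.0]]}
side {'fx': 348.0145, 'fy': 348.0145, 'cx': 253.5153, 'cy': 196.1468, 'D': [0.0315, 0.0, 0.0, 0.0, 0.0], 'pose': [[-0.8673, 0.2382, -0.4371, 0.0747], [-0.4977, -0.4251, 0.756, 0.8299], [-0.0058, 0.8732, 0.4872, 0.5961], [0.0, 0.0, 0.0, 1.0]]}
wrist {'fx': 306.459, 'fy': 306.459, 'cx': 256.4472, 'cy': 189.8781, 'D': [0.0063, 0.0, 0.0, 0.0, 0.0], 'T_tool_cam': [[1.0, -0.001, 0.0009, -0.0013], [0.0012, 0.2631, -0.9648, -0.1711], [0.0007, 0.9648, 0.2631, 0.0747], [0.0, 0.0, 0.0, 1.0]]}
[[ 9.99999531e-01 -9.68592487e-04  2.70636838e-05]
 [-2.69732015e-05  9.34292254e-05  9.99999995e-01]
 [-9.68595011e-04 -9.99999527e-01  9.34030555e-05]] 0.15
```

View pics/scene0.png

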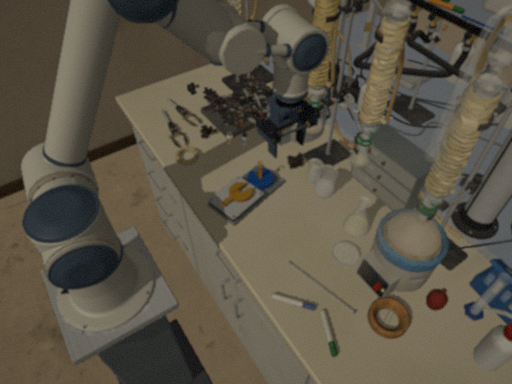

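View pics/wrist0.png

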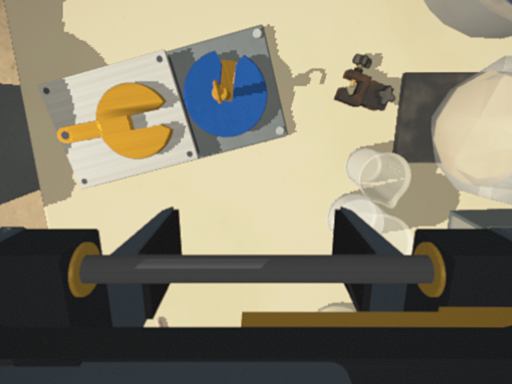

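Wrist view: the stand is at upper left. The brass weight is on the deck, centred near (135,120), with its slot to the right and its handle end at (65,135). The blue weight is near (225,95) and its slot seems to face up (image +y). I'll zoom in and measure.

```bash
cat >h.py <<'E'
from bench import ctrl
import cv2,numpy as np
def T_cam(name):
    p=ctrl.camera_params(name)
    if name!="wrist": return p,np.array(p["pose"])
    T=np.eye(4);T[:3,:3]=ctrl.current_eef_rot();T[:3,3]=ctrl.current_tool_pos()
    return p,T@np.array(p["T_tool_cam"])
def cast(pts,z,p,T):
    K=np.array([[p["fx"],0,p["cx"]],[0,p["fy"],p["cy"]],[0,0,1.]])
    u=cv2.undistortPoints(np.array(pts,float).reshape(-1,1,2),K,np.array(p["D"],float)).reshape(-1,2)
    d=np.c_[u[:,0],-u[:,1],-np.ones(len(u))]@T[:3,:3].T
    o=T[:3,3]; return (o+d*((z-o[2])/d[:,2])[:,None])[:,:2]
def proj(pts,p,T):
    K=np.array([[p["fx"],0,p["cx"]],[0,p["fy"],p["cy"]],[0,0,1.]])
    c=(np.array(pts,float)-T[:3,3])@T[:3,:3]
    return cv2.projectPoints(c*[1,-1,-1],np.zeros(3),np.zeros(3),K,np.array(p["D"],float))[0].reshape(-1,2)
def fitcircle(P,R):
    # robust fixed-radius circle to contour points
    from scipy.optimize import least_squares
    r=least_squares(lambda c:np.hypot(*(P-c).T)-R,P.mean(0),loss='soft_l1',f_scale=.001)
    return r.x,np.median(np.abs(r.fun))
def masks(im):
    h=cv2.cvtColor(im,cv2.COLOR_BGR2HSV)
    br=cv2.inRange(h,(12,150,90),(28,255,255)); bl=cv2.inRange(h,(100,150,40),(125,255,255))
    return br,bl
def big(m):
    c,_=cv2.findContours(m,cv2.RETR_EXTERNAL,cv2.CHAIN_APPROX_NONE)
    return max(c,key=cv2.contourArea).reshape(-1,2)
E
python3 - <<'E'
from h import *
im=cv2.imread("pics/wrist0.png"); p,T=T_cam("wrist"); print(T[:3,3])
br,bl=masks(im); br[:,190:]=0; br[180:]=0; bl[180:]=0
c=big(br); P=cast(c,.049,p,T)
ctr,e=fitcircle(P,.040)
far=P[np.argmax(np.hypot(*(P-ctr).T))]
for _ in range(5):
    P2=P[abs(np.hypot(*(P-ctr).T)-.04)<.003]; ctr,e=fitcircle(P2,.04)
tip=P[np.hypot(*(P-ctr).T)>.05].mean(0)
d=ctr-tip; print("brass",ctr,e,len(P2),"len",np.hypot(*(P-ctr).T).max(),"ang",np.degrees(np.arctan2(d[1],d[0])))
c=big(bl);P=cast(c,.032,p,T);b,e=fitcircle(P,.046)
for _ in range(5):
    P2=P[abs(np.hypot(*(P-b).T)-.046)<.003]; b,e=fitcircle(P2,.046)
print("blue",b,e,len(P2))
# rim gap angles
a=np.sort(np.degrees(np.arctan2(*(P2-b).T[::-1]))); g=np.diff(np.r_[a,a[0]+360]); i=g.argmax(); print("gap",a[i],g[i],"mid",a[i]+g[i]/2)
# bolts approx on deck corners from picture
print("bolts",cast([[46,91],[159,58],[85,182],[189,154]],.035,p,T).tolist(), cast([[257,34],[279,131]],.012,p,T).tolist())
cv2.imwrite("pics/c.png",cv2.resize(im[10:200,20:300],None,fx=2.8,fy=2.8,interpolation=cv2.INTER_CUBIC))
E
```

```text
[0.62360666 0.07466244 0.38459505]
brass [0.48152122 0.05758531] 0.0014344209269458695 66 len 0.07504132479876192 ang 11.702763830771215
blue [0.58812608 0.08783754] 0.0011259405408149716 210
gap 62.05470562628499 41.70011391115184 mid 82.90476258186091
bolts [[0.3945677696149318, 0.0902473079936909], [0.5198032516374349, 0.12374394947883599], [0.42175308465911054, -0.011308852129996619], [0.5456040435370866, 0.021878481631480096]] [[0.6233696328602096, 0.15164571232262836], [0.6498236712996225, 0.046171604309543826]]
```

View pics/c.png

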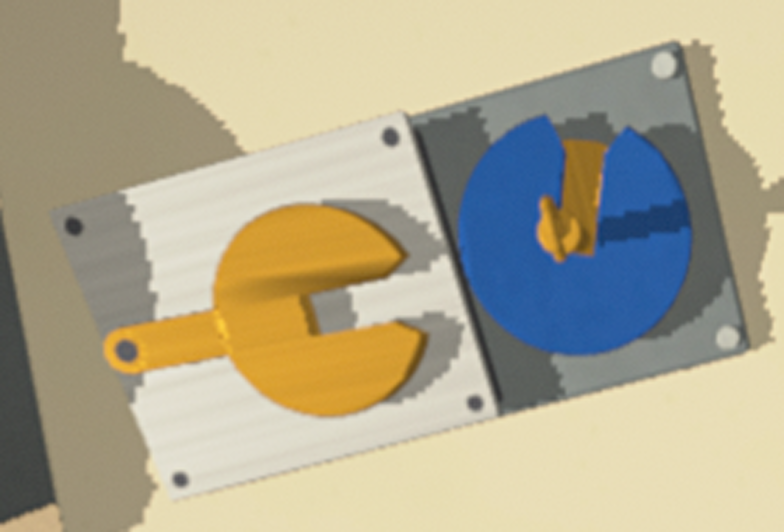

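Crop: the slot mouth of the brass weight faces the rod and the rod top is near (560,230). The blue slot opens up (580,140), at about 83° in world. The bolts give stand yaw 15° and rod (0.588, 0.0877), which agrees with the blue disc. The brass handle length came out short because the shaded end fell outside the mask, so I'll relax the threshold, remeasure and grasp.

```bash
cat >>h.py <<'E'
ROD=np.array([.588,.0877]); YAW=15.
def R(a):
    a=np.radians(a);c,s=np.cos(a),np.sin(a)
    return np.array([[c,0,-s],[s,0,c],[0,-1,0]])
def u(a): return np.array([np.cos(np.radians(a)),np.sin(np.radians(a))])
E
python3 - <<'E'
from h import *
im=cv2.imread("pics/wrist0.png"); p,T=T_cam("wrist")
h=cv2.cvtColor(im,cv2.COLOR_BGR2HSV); br=cv2.inRange(h,(10,130,70),(30,255,255)); br[:,185:]=0; br[180:]=0;br[:,:53]=0
P=cast(big(br),.049,p,T); ctr=np.array([.4815,.0576])
for _ in range(10):
    r=np.hypot(*(P-ctr).T); a=np.degrees(np.arctan2(*(P-ctr).T[::-1]))-15
    a=(a+180)%360-180
    P2=P[(abs(r-.04)<.004)&(abs(a)>35)&(abs(a)<150)]; ctr,e=fitcircle(P2,.04)
tip=P[np.hypot(*(P-ctr).T)>.05].mean(0); d=ctr-tip; th=np.degrees(np.arctan2(d[1],d[0]))
print(ctr,e,len(P2),"len",np.hypot(*(P-ctr).T).max(),"th",th)
hole=cast([[65.4,135]],.049,p,T)[0]; d=ctr-hole; th2=np.degrees(np.arctan2(d[1],d[0])); print("hole",hole,np.hypot(*d),th2)
rel=ctr-ROD; print("stand coords",rel@u(15),rel@u(105))
for (pos,a) in [(np.r_[ctr-.062*u(th2),.1],th2+90),(np.r_[ROD-.062*u(15),.038],105),(np.r_[ROD-.062*u(-40),.038],50),(np.r_[ROD-.062*u(-97),.038],-7)]:
    q=ctrl.ik(pos,R(a)); print(None if q is None else np.round(q,1))
E
```

```text
[0.49206791 0.05891222] 0.0007986506707474868 134 len 0.08631942184781201 th 10.647953062787744
hole [0.41640065 0.04440384] 0.07704561964638555 10.854113880092209
stand coords -0.10011411156095207 -0.0029778096396344956
[  -1.6   23.3  110.8   -0.    45.9 -102.5]
[   1.3   34.9  100.1   -0.    44.9 -103.7]
[  7.1  36.1  96.9  -0.   47.  -42.9]
[ 8.5 39.3 88.2 -0.  52.5 15.5]
```

```bash
python3 - <<'E'
from h import *
ctr=np.array([.4921,.0589]);th=10.8
g=ctr-.063*u(th)
ctrl.command_gripper(.5)
ctrl.goto(np.r_[g,.10],R(th+90))
print(ctrl.move_l(np.r_[g,.039],.08,contact_N=8), ctrl.current_tool_pos())
ctrl.command_gripper(0.0)
print("w",ctrl.current_grip_width()*91,ctrl.current_contact_force())
# turn to align with stand, hold centre 62.. on the axis at stand x=-0.100
g2=ROD-(.100+.063)*u(15)
ctrl.move_l(np.r_[g2,.039],.05,ori=R(105))
print(ctrl.current_tool_pos(),ctrl.current_contact_force(),ctrl.current_grip_width()*91,ctrl.current_t())
for n in("scene","side"): cv2.imwrite(f"pics/{n}1.png",ctrl.read_camera(n))
a=cv2.imread("pics/scene1.png");b=cv2.imread("pics/side1.png")
P=np.r_[ROD,.03];
def crop(im,n):
    x,y=proj([P-[.05,0.02,0]],*T_cam(n))[0].astype(int); y=max(y,60);return cv2.resize(im[y-60:y+60,x-66:x+66],(396,360),interpolation=cv2.INTER_CUBIC)
cv2.imwrite("pics/d.png",np.hstack([crop(a,"scene"),crop(b,"side")]))
E
```

```text
False [0.43041967 0.04707062 0.03925834]
w 17.17390652628468 [-1.00089345 -0.7928175   3.79423084]
[0.43074837 0.04553321 0.03910987] [0.00634218 0.07585034 5.88584292] 17.316970645064135 4.2417
```

View pics/d.png

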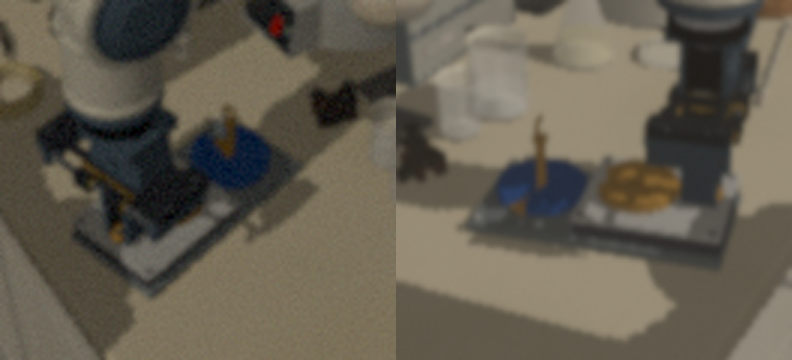

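Handle gripped (17–18 mm, as expected), with the weight flat on the deck on the rod axis. Next I slide it on until the slot end meets the rod.

```bash
python3 - <<'E'
from h import *
ctrl.move_l(np.r_[ROD-(.020+.063)*u(15),.039],.06)
print(ctrl.current_tool_pos(),ctrl.current_contact_force(),ctrl.current_grip_width()*91)
c=ctrl.move_l(np.r_[ROD-(-.008+.063)*u(15),.039],.02,contact_N=10)
t=ctrl.current_tool_pos(); rel=t[:2]-ROD
print(c,"handle dist",rel@u(15),rel@u(105),ctrl.current_contact_force(),ctrl.current_grip_width()*91)
for n in("side","wrist"): cv2.imwrite(f"pics/{n}2.png",ctrl.read_camera(n))
b=cv2.imread("pics/side2.png")
x,y=proj([np.r_[ROD,.05]],*T_cam("side"))[0].astype(int)
cv2.imwrite("pics/e.png",np.hstack([cv2.resize(b[y-40:y+40,x-40:x+40],(400,400),interpolation=cv2.INTER_CUBIC),cv2.resize(cv2.imread("pics/wrist2.png"),(400,400))]))
E
```

```text
[0.50563155 0.06617707 0.03890374] [-10.0337241   -2.30814226  14.68963265] 17.760777863990203
True handle dist -0.07048296378570428 0.0005688863768532613 [ 0.02867799  0.2346321  -5.13423803] 17.89733296247444
```

View pics/e.png

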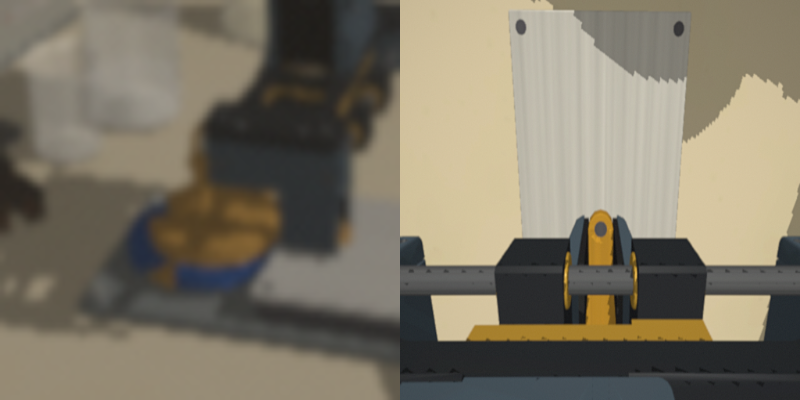

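The trigger came from the disc clearing the deck edge: the force is now about its own weight and the handle is at 70 mm. I'll continue to the rod.

```bash
python3 - <<'E'
from h import *
def st(m):
    rel=ctrl.current_tool_pos()[:2]-ROD; print(m,"handle",rel@u(15),rel@u(105),ctrl.current_tool_pos()[2],ctrl.current_contact_force(),ctrl.current_grip_width()*91,ctrl.current_t())
c=ctrl.move_l(np.r_[ROD-(-.006+.063)*u(15),.039],.02,contact_N=8); st(c)
ctrl.move_l(np.r_[ctrl.current_tool_pos()[:2]-.001*u(15),.0385],.02); st("back")
ctrl.command_gripper(.45); ctrl.sleep(.3); st("open")
im=ctrl.read_camera("wrist"); cv2.imwrite("pics/w3.png",im)
b=ctrl.read_camera("side"); cv2.imwrite("pics/s3.png",b)
x,y=proj([np.r_[ROD,.05]],*T_cam("side"))[0].astype(int)
cv2.imwrite("pics/f.png",cv2.resize(b[y-40:y+40,x-50:x+50],(700,560),interpolation=cv2.INTER_CUBIC))
E
```

```text
True handle -0.06058701839478853 0.0003263238629981422 0.03827147478497066 [ 0.0931141  -0.61780024 -6.33047072] 17.89739513023507 7.3
back handle -0.061691226305501314 0.0003323343180095356 0.03842879290252604 [ 0.49679588 -0.36710139 -5.2505078 ] 17.87297199800719 7.55
open handle -0.06156987619241157 0.00031757001513394996 0.03851544849347868 [ 0.68572793 -1.14694896  0.67085195] 41.05408807110559 8.4
```

View pics/f.png

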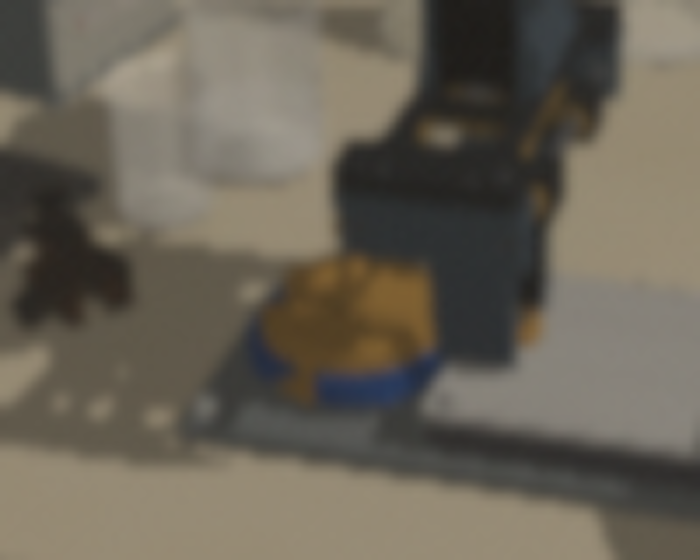

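```bash
cat >>h.py <<'E'
def look(tag,a,z=.19,dz=.03):
    """hover and measure brass, from the tool yaw a"""
    ctrl.goto(np.r_[ROD+dz*u(a-90),z],R(a)); ctrl.sleep(.3)
    p,T=T_cam("wrist"); im=ctrl.read_camera("wrist"); cv2.imwrite(f"pics/{tag}.png",im)
    h=cv2.cvtColor(im,cv2.COLOR_BGR2HSV)
    br=cv2.inRange(h,(10,130,60),(30,255,255)); bl=cv2.inRange(h,(100,150,30),(125,255,255))
    g=proj([np.r_[ROD,.046]],p,T)[0]; yy,xx=np.mgrid[:384,:512]; far=(np.hypot(xx-g[0],yy-g[1])>190)
    br[far]=0; bl[far]=0
    x,y=proj([np.r_[ROD,.04]],p,T)[0].astype(int); x0=max(x-150,0);y0=max(y-120,0)
    cv2.imwrite(f"pics/{tag}c.png",cv2.resize(im[y0:y0+260,x0:x0+320],(800,650))[:600])
    return im,br,bl,p,T
E
python3 - <<'E'
from h import *
t=ctrl.current_tool_pos(); ctrl.move_l(np.r_[t[:2],.13],.15)
im,br,bl,p,T=look("w4",105)
P=cast(big(br),.046,p,T); r=np.hypot(*(P-ROD).T)
print(len(P),r.max()); tip=P[r>.05].mean(0); d=ROD-tip; print("th",np.degrees(np.arctan2(d[1],d[0])),ctrl.current_t())
E
```

```text
331 0.08391224726606776
th 13.862255281234555 10.125
```

View pics/w4c.png

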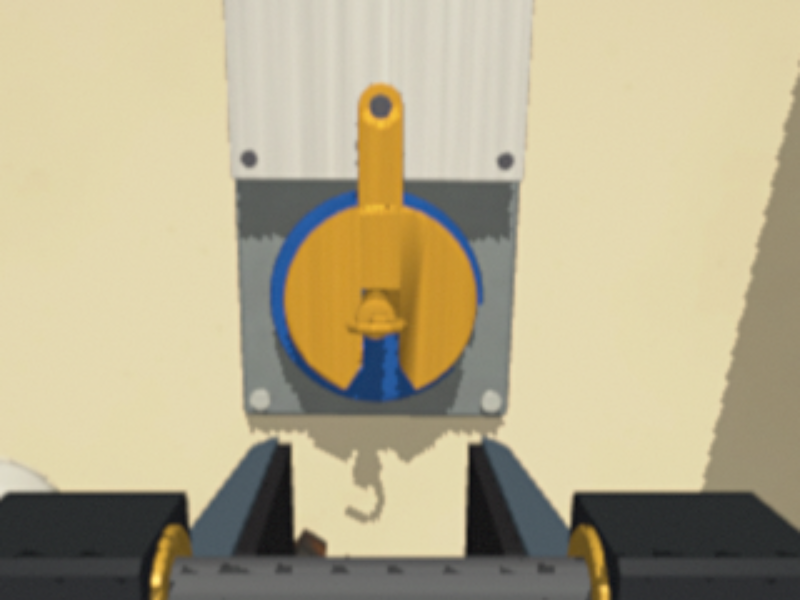

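The brass weight lies flat on the blue one, rod at the slot end, heading about 14–15°. The blue slot mouth shows at right (480,310). Next I regrip the handle and turn it −112° about the rod, so the slot faces −97°.

```bash
cat >turn.py <<'E'
from h import *
import sys
def grip(th,r,z=.0378,w=.5):
    g=ROD-r*u(th)
    ctrl.command_gripper(w)
    ctrl.goto(np.r_[g,.12],R(th+90))
    c=ctrl.move_l(np.r_[g,z],.08,contact_N=8); ctrl.command_gripper(0.)
    print("grip",c,ctrl.current_tool_pos(),ctrl.current_grip_width()*91,ctrl.current_contact_force())
def arc(th0,th1,r,z=.0378,n=8):
    for th in np.linspace(th0,th1,n+1)[1:]:
        c=ctrl.move_l(np.r_[ROD-r*u(th),z],.05,ori=R(th+90),contact_N=25)
        print(round(th,1),c,np.round(ctrl.current_contact_force(),1),round(ctrl.current_grip_width()*91,1))
        if c: return False
    return True
E
python3 - <<'E'
from turn import *
grip(14.5,.063)
ok=arc(14.5,-97,.063); print(ok,ctrl.current_t())
if ok:
    ctrl.command_gripper(.45); t=ctrl.current_tool_pos(); ctrl.move_l(np.r_[t[:2],.13],.15)
    im,br,bl,p,T=look("w5",-7)
    P=cast(big(br),.046,p,T); r=np.hypot(*(P-ROD).T); tip=P[r>.05].mean(0); d=ROD-tip
    print(r.max(),"th",np.degrees(np.arctan2(d[1],d[0])),ctrl.current_t())
E
```

```text
grip False [0.52707897 0.07197267 0.03791735] 17.33806089966134 [-0.67683025  0.82729925  3.1556388 ]
0.6 False [-0.   1.4  4.3] 17.7
-13.4 False [0.1 0.6 5.3] 17.5
-27.3 False [-1.5 -0.1  6.1] 17.4
-41.2 False [-1.9 -0.2  6.5] 17.7
-55.2 False [-1.9 -0.6  6.9] 17.6
-69.1 False [-2.8  0.2  7.8] 17.4
-83.1 False [-2.4  0.3  6.3] 17.4
-97.0 False [-2.   0.2  5.5] 17.3
True 16.3583
0.08241140986279796 th -95.38393718696135 18.5417
```

```bash
ls pics
```

```text
a.png
c.png
d.png
e.png
f.png
s3.png
scene0.png
scene1.png
side0.png
side1.png
side2.png
w3.png
w4.png
w4c.png
w5.png
w5c.png
wrist0.png
wrist2.png
```

View pics/w5c.png

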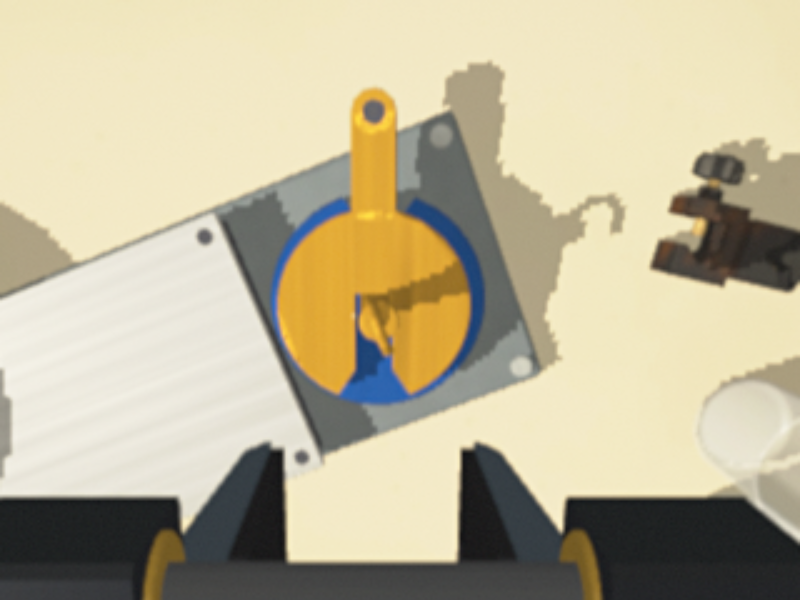

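From above the brass weight is flat with its handle up at (373,110), between the blue slot's flared edges at (345,197) and (412,200). I'll now put numbers on the centring and angles.

```bash
cat >>h.py <<'E'
def report(im,br,bl,p,T):
    P=cast(big(br),.046,p,T); c=ROD.copy()
    for _ in range(10):
        v=P-c;r=np.hypot(*v.T);a=np.degrees(np.arctan2(v[:,1],v[:,0]))+97; a=(a+180)%360-180
        c,e=fitcircle(P[(abs(r-.04)<.004)&(abs(a)>35)&(abs(a)<155)],.04)
    tip=P[np.hypot(*(P-c).T)>.05].mean(0); d=c-tip
    print("brass",(c-ROD)*1000,e*1000,"slot",np.degrees(np.arctan2(d[1],d[0])),"len",np.hypot(*(P-c).T).max())
    cs,_=cv2.findContours(bl,cv2.RETR_EXTERNAL,cv2.CHAIN_APPROX_NONE)
    Q=np.vstack([x.reshape(-1,2) for x in cs if len(x)>20]); Q=cast(Q,.032,p,T); b=ROD.copy()
    for _ in range(10):
        r=np.hypot(*(Q-b).T); S=Q[abs(r-.046)<.002]; b,e=fitcircle(S,.046)
    a=np.sort(np.degrees(np.arctan2(*(S-b).T[::-1]))); g=np.diff(np.r_[a,a[0]+360]); i=g.argmax()
    print("blue",(b-ROD)*1000,e*1000,len(S),"gap",g[i],"mid",a[i]+g[i]/2)
E
python3 - <<'E'
from h import *
p,T=T_cam("wrist"); im=cv2.imread("pics/w5.png")
h=cv2.cvtColor(im,cv2.COLOR_BGR2HSV)
br=cv2.inRange(h,(10,130,60),(30,255,255)); bl=cv2.inRange(h,(100,150,30),(125,255,255))
g=proj([np.r_[ROD,.046]],p,T)[0]; yy,xx=np.mgrid[:384,:512]; far=(np.hypot(xx-g[0],yy-g[1])>125)
br[far]=0; bl[far]=0
report(im,br,bl,p,T)
# rod top ray
x,y=proj([np.r_[ROD,.04]],p,T)[0].astype(int); print(x-150,y-120, proj([np.r_[ROD,.046],np.r_[ROD,.095]],p,T))
E
```

```text
brass [-1.52671657 -1.49512705] 0.9577716774091041 slot -96.74651763672014 len 0.08390944195947676
blue [-1.50640076  0.49853086] 0.5208238984017801 146 gap 184.7717345680625 mid 152.15122325806482
108 30 [[258.44625427 151.66980029]
 [258.68355239 159.68445063]]
```

```bash
python3 - <<'E'
from h import *
p,T=T_cam("wrist")
E=cast([[108+345/2.5,30+197/2.5],[108+412/2.5,30+200/2.5]],.032,p,T); b=ROD+[-.0015,.0005]
print([np.hypot(*(e-b)) for e in E],[np.degrees(np.arctan2(*(e-b)[::-1])) for e in E])
print(ctrl.current_contact_force(), ctrl.current_t())
b=ctrl.read_camera("side"); x,y=proj([np.r_[ROD,.05]],*T_cam("side"))[0].astype(int)
cv2.imwrite("pics/s6.png",cv2.resize(b[y-40:y+40,x-50:x+50],(700,560),interpolation=cv2.INTER_CUBIC))
E
```

```text
[np.float64(0.043689704312261136), np.float64(0.044151711995942124)] [np.float64(98.16096401435719), np.float64(61.254474369613305)]
[-0.08512443  0.11602562 -0.42864572] 18.5417
```

View pics/s6.png

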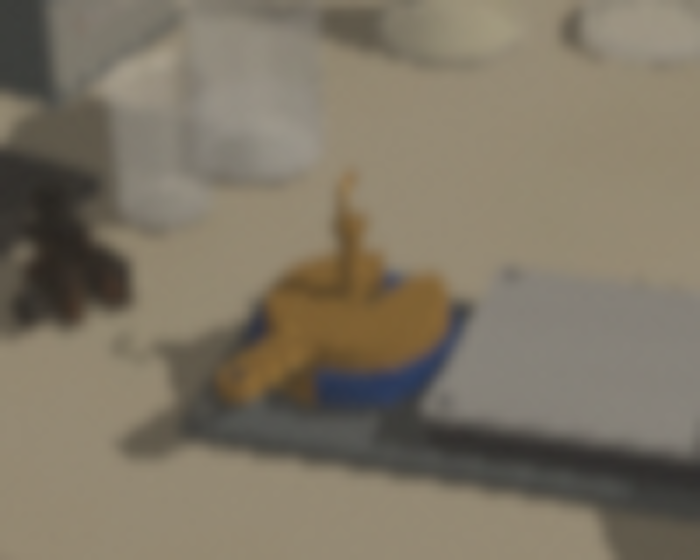

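The side view shows both discs stacked flat on the hanger, handle over the blue slot, gripper clear. Handing in.

```bash
python3 - <<'E'
from bench import ctrl
print(ctrl.sign_off(),ctrl.current_t())
E
```

```text
the job is handed in; nothing more can be done
the job is handed in; nothing more can be done
```

The brass weight is on the hanger, and its slot faces the opposite way to the blue weight's slot to within about 4°. I handed the job in at about 18.5 s of the 69 s allowed. I gripped the weight by its handle and slid it along the deck until the rod met the slot end. There I let it drop onto the blue weight, regripped the handle and turned it about 112° round the rod.

- **Lying flat:** the last wrist and side views show both discs stacked flat on the hanger, with the gripper clear.
- **Slot directions:** the brass slot points to about −97°. The blue slot read 83° before the turn, and about 80° afterwards from its two visible edges picked by hand. An automatic reading of the blue slot after the turn failed because the brass weight covers most of it.
- **Centring:** both discs measured within about 2 mm of my estimate of the rod's position, which is about as good as the calibration. The brass reading of 1.5 mm past the rod along its slot is more than the 1 mm clearance there allows, so part of it must be measuring error.
- **Forces:** every force reading I took during the job stayed under 20 N.
- **Bystanders:** I touched only the brass weight, but I took no separate measurement of the other items on the bench.

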